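# Show a speed controller to the inspection camera

### The job

Swing the bench lamp aside to the left until its whole LED head is well past the left-hand edge of the control board. Then lift the speed controller (the module with the fan) out of its cradle and hold it up to the inspection camera, fan side up, its screw-terminal end looking squarely into the lens, centred and 100 mm away. Finish while holding it there, still and clear of everything, with the camera and all other things left where they are.

Things in the scene. Friction and masses are not known exactly. Their poses are not given: they have to be found in the camera images.
- board: fixed perforated aluminium control board, 260 x 340 mm (x, y), top 15 mm up. Origin under its centre at bench level; x away from the robot, y left (left edge y = +170). At x = -60 three cradles, y = -105, 0, +105: base top 19 mm above the bench, 6 mm lips at the x ends only; modules lift straight out (2 mm play). Behind: flat main controller and breaker panel, tops 45 and 52 mm.
- speed_controller: black speed controller, about 0.12 kg, in one of the cradles, the only module with a fan. Case 60 x 44 mm (x, y), flat sides 44 mm apart. x = -30 to +14: 31 mm high, plus fan 40 x 40 x 10 on top (41 overall); x = +14 to +30: deck 22 mm high with four brass screw terminals. Origin: centre of underside, 19 mm above the bench at first; x to the terminal end (away from the robot at first), z up through the fan.
- terminal_face (a point): centre of the speed controller's terminal end face: x = +30 mm, z = +11 mm in the speed controller's frame (22 x 44 mm face with four brass tabs); axes as the speed controller's.
- lamp_arm (a joint): bench lamp's arm about its upright hinge, rad. 0: the arm points from its post straight towards the robot (-x); grows as it swings to the left (+y); starts between -0.75 and -0.35, above the board; stops at -1.1 and 1.4. Stiff friction hinge, stays where left: about 2 N at the head moves it.
- lamp_hinge (a point): hinge axis of the lamp arm, on top of the lamp's post beyond the board, at the height of the arm's middle (246 mm).
- lamp_grip (a point): middle of the lamp's LED head: a flat aluminium bar 200 mm long in line with the arm, 34 mm wide and 14 mm thick, level, its middle 246 mm above the bench and 270 mm from the hinge. Can be pinched across its width from above or pushed sideways. Its x points along the arm back to the hinge.
- lamp_root (a point): inner end of the LED head, 170 mm from the hinge, on its centre line.
- lamp_tip (a point): outer end of the LED head, 370 mm from the hinge, on its centre line.
- lamp: fixed foot (120 mm across, 20 mm high) and post (18 mm thick, 260 mm high) of the bench lamp. Origin: centre under the foot.
- camera_stand: inspection camera stand, fixed: steel foot 100 mm across and 16 mm high, post 12 mm thick and 314 mm high, to the right of the board, with the camera head clamped on the post. Origin: centre under the foot; x points level in the direction the camera looks (roughly to the robot's left).
- camera_height (a joint): height of the camera on its post against its middle position, m; up is positive; tightly clamped, varies by +-25 mm from start to start. Lens height is 233 mm plus this.
- lens (a point): centre of the front glass of the inspection camera, a grey head 40 x 44 mm with a black lens barrel 34 mm across. It stands 89 mm ahead of the post axis. x points along the line of sight, 20 degrees down from level; y level, to the camera's left; z up.
- relay_a: flat black relay module in a cradle of the board, same 60 x 44 mm case but only 26 mm high and with no fan: a plain grey relay can (30 x 28 x 12 mm, top at 38 mm) on top instead. Origin: centre of its underside. Bystander.
- relay_b: flat black relay module in a cradle of the board, same 60 x 44 mm case but only 26 mm high and with no fan: a plain grey relay can (30 x 28 x 12 mm, top at 38 mm) on top instead. Origin: centre of its underside. Bystander.
- screwdriver: screwdriver lying on the bench, 190 mm long, along its x. Bystander.
- multimeter: black handheld multimeter lying on its back, 150 x 75 x 40 mm. Bystander.
- glasses: safety glasses with clear lenses, about 160 x 140 x 50 mm. Bystander.
- drill_pack: cordless drill battery pack, 115 x 75 mm, 90 mm high. Bystander.
Not all that is in view belongs to the job. What is shaped like the speed_controller but red is not meant.

How it is judged:
By the outcome, as a careful person would: the job done as asked, in the order asked, and still so for the second after the job is handed in, while the arm keeps its last pose, push and grip.
It also fails if it takes over 54 s, if anything falls off the work surface, if the arm or the gripper's body presses on something with over 40 N, if the wrist force passes 120 N, or if a joint passes its speed limit or range.

### The arm

A 7-joint arm with a two-finger parallel gripper is mounted at the origin on the work surface. World frame = base frame: x ahead of the robot, y to its left, z up, the work surface at z = 0. Lengths are in m, angles in rad, forces in N, time in s.
With the tool pointing down it reaches from about 0.425 to 0.875 m from the base axis. Payload 4.7 kg.
Tool frame: the origin (TCP) lies at the very end of the fingers, on their centre line; the grasp point (between the pads) lies 19 mm behind it; z points along the fingers, y is the line along which they close (so a half turn about z gives the same grasp; the last joint's range is limited). The gripper opens to 85 mm and grips with 20 to 120 N. Pads are 22 mm wide; open, the fingers measure 114 mm over their backs; the gripper's body (76 mm by 85 mm) begins 54 mm behind the grasp point. The pads swing forward as they close: fully open they stand 13 mm farther back than shut.
Start: joints at [-1.23, 0.321, -0.07, 1.45, 0.023, 1.371, -0.057], TCP at [0.209, 0.616, 0.231] pointing down, gripper open.
Joint ranges: [-2.86, 2.86], [-0.3, 2.09], [-1.38, 1.24], [0.06, 2.45], [-1.56, 4.7], [0.09, 2.05], [-2.69, 2.69]. Speed limits (rad/s): [2.57, 2.57, 3.14, 3.14, 3.14, 3.14, 3.14].

### API

Orientations are given as [roll, pitch, yaw] about the fixed x, y, z axes, in that order (R = Rz(yaw) Ry(pitch) Rx(roll)).
In Python, from workcell import manip gives the robot as it stands.
- The arm moves only by the shell command python3 -m pendant 'ROWS' [FORCE]. ROWS is JSON, a list of rows, each an object with "slide": the shift along the tool's x, y, z in m, a list of three; "turn": the turn, a rotation vector about the tool's x, y, z in degrees, a list of three; "claw": the closure, from -1 (fully open) to 1 (shut). A call has 1 to 12 rows; each row is the pose to reach, as a shift and turn from the pose commanded when the call began, along the tool's axes at that moment; what a row does not reach only later rows make up. A row lasts 1/8 s, in which the tool goes at most 62.5 mm and 10.7 degrees, less where a joint would pass 70% of its speed; a pose out of reach is approached as far as the arm can. A call with a gripper value outside its range is refused whole. The fingers move at their own pace and stop on an object; FORCE is the grip in N (left out, the last holds). Time passes only in rows, so rows that repeat a pose let the fingers close. It gives the time, the measured TCP pose, the force, the opening and the grip force at its end, in the units of the state.
- manip.get_state(): the state, without advancing time (a new reading comes with each control period).
- manip.camera(name): name is "scene" or "side" or "wrist"; returns (picture, depth): 420x560x3 uint8, red, green, blue; 420x560 float32, m along the optical axis (not along the pixel's ray), 0 where there is no reading.
- manip.camera_params(name): a dict with "fovy" (degrees; the focal length in pixels is half the picture's height over the tangent of half this angle, whatever the lens; pixels are square), "cx", "cy" (the principal point, pixels), "world_to_cam" (4x4, takes a point from world to camera coordinates). Camera axes: x right, y up, looking along -z (the intrinsics and any distortion apply to the point x, -y, -z); pixel columns grow to the right and rows downward; lengths in m; the calibration is good to about 2 mm. The wrist camera is an equidistant fisheye: a pixel r from the principal point sees the ray r / f radians off the axis. A picture is of the moment at which its call begins: read the wrist's pose just before it. camera_params takes no time and is no camera call; for the wrist camera it gives the pose at the moment of the call.
- manip.finish_job(): hands the job in; it is judged then, once.
The state is a dict: "time": time; "joints": joint angles; "dq": joint speeds; "effort": joint torques, N m; "tcp_pos": TCP position; "eef_rot": TCP orientation; "contact_force": force on the tool from outside, world axes, zero at the start; "ft_torque": the same for the moment, N m; "opening": finger opening in m; "grip_force": force on a finger pad.
Only numpy, scipy, OpenCV 4.12 (cv2) and the standard library are available. Lean on these libraries where they do the work, as an engineer would, in place of code of your own. Each camera call takes 0.05 s, during which the arm holds its last target. There are 200 camera calls.

## Working session

There is one attempt and no reset: what is moved stays moved. The work goes in short steps, Python scripts to look and compute and a shell command to move; the robot and the scene stay as the last step left them, time stands still between calls to the robot, and variables do not carry over. Pictures are saved under pics/ and viewed, at most 10 in all, crops included, and the job is handed in when it is done.

```bash
ls; mkdir -p pics
cat > h.py <<'E'
import numpy as np,cv2
from workcell import manip
from scipy.spatial.transform import Rotation as R
def K(n,p=None):
    p=p or manip.camera_params(n); return 210/np.tan(np.radians(p['fovy'])/2),p['cx'],p['cy'],np.array(p['world_to_cam'])
def pts(n,uv,d,p=None):
    f,cx,cy,W=K(n,p); uv=np.atleast_2d(uv).astype(float); d=np.atleast_1d(d)
    x=(uv[:,0]-cx)/f; y=(uv[:,1]-cy)/f
    if n=='wrist':
        r=np.hypot(x,y); s=np.where(r>1e-9,np.tan(r)/np.maximum(r,1e-9),1); x,y=x*s,y*s
    c=np.c_[x*d,-y*d,-d,np.ones(len(d))]
    return (np.linalg.inv(W)@c.T).T[:,:3]
def cloud(n,d,p=None):
    v,u=np.mgrid[:d.shape[0],:d.shape[1]]
    return pts(n,np.c_[u.ravel(),v.ravel()],d.ravel(),p).reshape(d.shape+(3,))
E
python3 - <<'E'
from h import *
print(manip.get_state())
for n in('scene','side'):
    p=manip.camera_params(n);print(p)
    im,d=manip.camera(n);cv2.imwrite(f'pics/{n}0.png',im[:,:,::-1]);np.savez(f'{n}0.npz',im=im,d=d)
E
```

```text
pics
{'time': 0.0, 'joints': array([-1.22988737,  0.32183388, -0.07007018,  1.45172407,  0.02259842,
        1.37077768, -0.0568894 ]), 'dq': array([ 2.88838990e-04,  7.03099749e-05, -6.24511641e-05, -4.72712245e-04,
        6.00518766e-04,  1.74785136e-03, -2.15094769e-03]), 'effort': array([-3.81542213e-04, -4.93585789e+01, -3.82236913e-01, -3.14337158e+01,
        1.29547683e-02,  1.12563284e-02,  1.77984155e-06]), 'tcp_pos': array([0.20854179, 0.61505331, 0.23019168]), 'eef_rot': array([-3.13963911e+00,  1.02859515e-04,  2.81481193e+00]), 'contact_force': array([ 0.68763363, -0.63695646,  0.05782836]), 'ft_torque': array([-0.04871787,  0.00840841, -0.07397924]), 'grip_force': 0.0, 'opening': 0.08522901189218372}
{'fovy': 56.6168270753527, 'cx': 279.291053588265, 'cy': 203.8643795272146, 'world_to_cam': array([[ 0.45193638,  0.89202338, -0.00691374, -0.16380037],
       [-0.53459895,  0.27703836,  0.79840698,  0.1633754 ],
       [ 0.71411307, -0.35713308,  0.60207847, -1.57108334],
       [ 0.        ,  0.        ,  0.        ,  1.        ]])}
{'fovy': 46.77258984012472, 'cx': 284.30949237968014, 'cy': 211.11899166725593, 'world_to_cam': array([[ 0.74209132, -0.67024214,  0.00871444, -0.4400589 ],
       [ 0.5094543 ,  0.5724208 ,  0.64248793, -0.30711361],
       [-0.43561082, -0.47234511,  0.76624625, -1.09344693],
       [ 0.        ,  0.        ,  0.        ,  1.        ]])}
```

View pics/scene0.png

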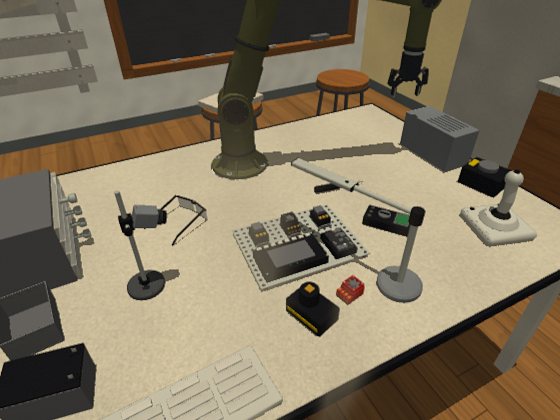

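View pics/side0.png

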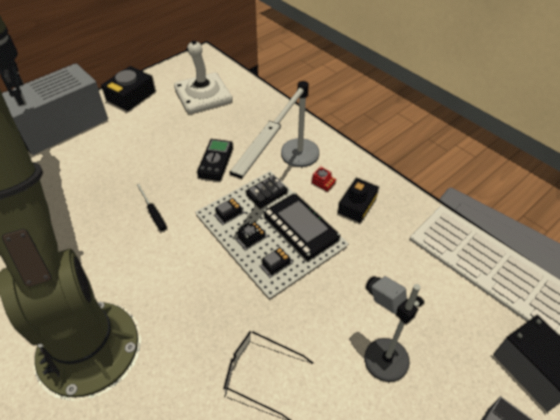

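The scene view shows three cradle modules at (258,232), (291,222) and (320,215), the red decoy at (350,289), the lamp post top at (417,215) with its head at (325,175), and the inspection camera at (147,216). In the side view the modules are at (275,260), (250,232) and (228,208), the lamp head at (255,150), and the camera at (388,290). The possible confusions are those three modules and the red one, so I'll take a close crop of the modules and measure.

Run:
```python
from h import *
s=np.load('scene0.npz');t=np.load('side0.npz')
a=cv2.resize(s['im'][195:255,230:350],None,fx=6,fy=6,interpolation=3)[:300]
b=cv2.resize(t['im'][185:285,200:300],None,fx=3,fy=3,interpolation=3)
o=np.zeros((600,720,3),np.uint8);o[:300]=a[:300];o[300:,:300]=b
c=cv2.resize(t['im'][265:345,350:430],None,fx=3.75,fy=3.75,interpolation=3);o[300:,320:620]=c
cv2.imwrite('pics/crop0.png',o[:,:,::-1])
for n,z in(('scene',s),('side',t)):
    C=cloud(n,z['d']);im=z['im'].astype(int)
    # lamp head: height .235-.26
    Z=C[...,2]; m=(Z>.249)&(Z<.258)&(C[...,0]>.3)&(C[...,0]<1.1)&(abs(C[...,1])<.6)&(im.min(2)>90)
    k,l,st,ce=cv2.connectedComponentsWithStats(m.astype(np.uint8))
    for i in range(1,k):
        if st[i,4]>15:
            P=C[l==i];print(n,'lamp?',st[i],P.mean(0).round(3),P.min(0).round(3),P.max(0).round(3))
    # board: bright at z~.015
    m=(abs(Z-.015)<.005)&(C[...,0]>.4)&(C[...,0]<.95)&(abs(C[...,1])<.4)
    m=cv2.morphologyEx(m.astype(np.uint8),cv2.MORPH_OPEN,np.ones((3,3)))
    k,l,st,ce=cv2.connectedComponentsWithStats(m)
    i=1+st[1:,4].argmax();P=C[l==i][:,:2].astype(np.float32)
    print(n,'board',cv2.minAreaRect(P),st[i])
    # things around camera region
    m=(Z>.19)&(Z<.33)&(C[...,1]<-.1)&(C[...,0]>.4)&(C[...,0]<1.1)&(C[...,1]>-.6)
    k,l,st,ce=cv2.connectedComponentsWithStats(m.astype(np.uint8))
    for i in range(1,k):
        if st[i,4]>15:
            P=C[l==i];print(n,'cam?',st[i],P.mean(0).round(3),P.min(0).round(3),P.max(0).round(3))
```

```text
scene lamp? [292 158  66  31 502] [0.547 0.043 0.252] [ 0.448 -0.006  0.249] [0.637 0.094 0.256]
scene lamp? [355 185  58  27 203] [0.71  0.11  0.252] [0.634 0.077 0.249] [0.779 0.14  0.258]
scene lamp? [133 205  15   9  99] [ 0.483 -0.43   0.253] [ 0.464 -0.442  0.249] [ 0.501 -0.414  0.258]
scene board ((0.5255219340324402, -0.0183103084564209), (0.3424037992954254, 0.2641364336013794), 86.3122329711914) [ 234  204  135   85 2148]
scene cam? [ 114  190   53   46 1108] [ 0.493 -0.434  0.24 ] [ 0.464 -0.481  0.2  ] [ 0.521 -0.372  0.314]
side lamp? [ 229   88   74   88 1001] [0.564 0.051 0.253] [ 0.438 -0.008  0.249] [0.775 0.143 0.258]
side lamp? [381 281  26  18 228] [ 0.476 -0.428  0.254] [ 0.458 -0.445  0.249] [ 0.497 -0.409  0.258]
side board ((0.5210712552070618, -0.02021138370037079), (0.3436090052127838, 0.26092568039894104), 86.07489013671875) [ 196  172  152  120 3990]
side cam? [ 365  276   60   49 1621] [ 0.472 -0.438  0.243] [ 0.455 -0.483  0.191] [ 0.515 -0.372  0.318]
```

View pics/crop0.png

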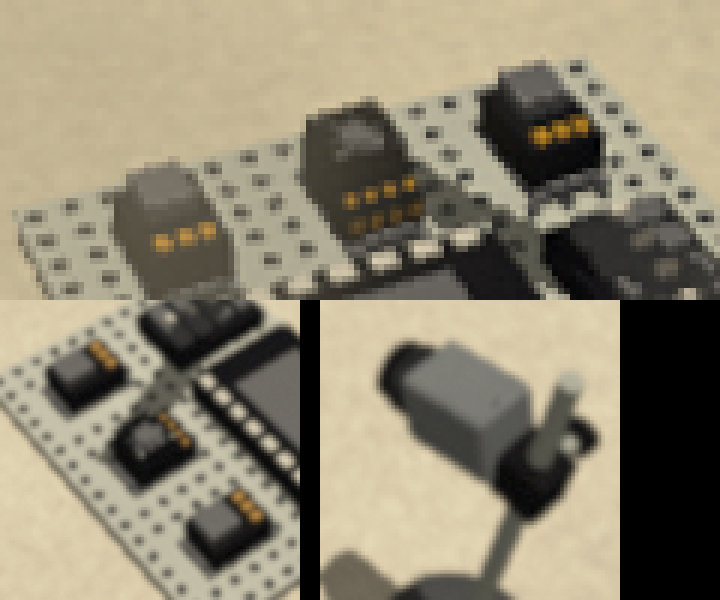

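The middle module (scene (291,222), side (250,232)) has the round fan and four brass terminals. The other two have plain grey cans, and the red one is a decoy. Next I measure the camera stand and fit the lamp line.

Run:
```python
from h import *
A=[]
for n in('scene','side'):
    z=np.load(n+'0.npz');C=cloud(n,z['d']);im=z['im'].astype(int);Z=C[...,2];g=im.mean(2)
    reg=(C[...,1]<-.25)&(C[...,0]>.3)&(C[...,0]<.8)&(C[...,1]>-.6)
    m=reg&(Z>.285)&(Z<.33);print(n,'post top',C[m].mean(0).round(4),m.sum(),Z[m].max())
    m=reg&(Z>.06)&(Z<.18);print(n,'post',np.median(C[m],0).round(4),m.sum())
    m=reg&(abs(Z-.016)<.005)&(g<90);r=cv2.minEnclosingCircle(C[m][:,:2].astype(np.float32));print(n,'foot',r)
    h=reg&(Z>.18)&(Z<.285);y=C[...,1]
    k=h&(g<60)&(y>-.41);print(n,'barrel',C[k].mean(0).round(4),C[k].min(0).round(3),C[k].max(0).round(3),k.sum(),'px',np.argwhere(k).mean(0))
    k=h&(g>=75)&(y>-.445);P=C[k];print(n,'grey',P.mean(0).round(4),P.min(0).round(3),P.max(0).round(3),k.sum())
    m=(Z>.248)&(Z<.262)&(C[...,0]>.4)&(C[...,0]<.8)&(C[...,1]>-.03)&(C[...,1]<.2)
    P=C[m][:,:2].astype(np.float32);d=cv2.fitLine(P[P[:,0]<.62],cv2.DIST_HUBER,0,.01,.01).ravel();s=(P-d[2:])@d[:2];print(n,'lamp',d,d[2:]+s.min()*d[:2],d[2:]+s.max()*d[:2],np.arctan2(d[1],d[0]))
    A.append(C[h&(g>=75)&(y>-.445)])
    A.append(C[h&(g<60)&(y>-.41)])
np.savez('cam.npz',*A)
```

```text
scene post top [ 0.4828 -0.4655  0.3015] 72 0.31404398810694933
scene post [ 0.4835 -0.4655  0.1245] 181
scene foot ((0.42305079102516174, -0.41797250509262085), 0.12498260289430618)
scene barrel [ 0.4963 -0.3873  0.2222] [ 0.48  -0.409  0.201] [ 0.505 -0.374  0.237] 113 px [217.01769912 161.02654867]
scene grey [ 0.4858 -0.4156  0.2456] [ 0.464 -0.445  0.2  ] [ 0.503 -0.372  0.258] 262
scene lamp [0.92251587 0.38595912 0.53114665 0.03562106] [0.44998115 0.00166332] [0.80178666 0.14885053] 0.39624727
side post top [ 0.4727 -0.4685  0.3047] 102 0.31826343207001506
side post [ 0.4707 -0.4693  0.1234] 176
side foot ((0.4266418516635895, -0.42393141984939575), 0.11138240993022919)
side barrel [ 0.468  -0.3872  0.2279] [ 0.457 -0.41   0.215] [ 0.487 -0.375  0.239] 111 px [285.46846847 371.5045045 ]
side grey [ 0.4741 -0.418   0.2456] [ 0.455 -0.445  0.203] [ 0.497 -0.372  0.262] 565
side lamp [0.92453307 0.38110188 0.53976667 0.04078538] [0.4420295  0.00049714] [0.800483   0.14825529] 0.3909878
```

```bash
cat >> h.py <<'E'
def rows(P,Rt=None):
    s=manip.get_state();p=s['tcp_pos'];r=R.from_euler('xyz',s['eef_rot'])
    for q in P: print(r.inv().apply(np.array(q)-p).round(3).tolist())
    if Rt is not None: print('turn',np.degrees((r.inv()*Rt).as_rotvec()).round(2))
E
python3 - <<'E'
from h import *
rows([(.209,.615,.35),(.566,-.035,.35),(.566,-.035,.225)])
E
```

```text
[-0.001, -0.0, -0.12]
[-0.547, -0.501, -0.119]
[-0.547, -0.501, 0.006]
```

```bash
python3 -m pendant '[{"slide":[0,0,-0.06],"turn":[0,0,0],"claw":1},{"slide":[0,0,-0.12],"turn":[0,0,0],"claw":1},{"slide":[-0.547,-0.501,-0.12],"turn":[0,0,0],"claw":1},{"slide":[-0.547,-0.501,-0.12],"turn":[0,0,0],"claw":1},{"slide":[-0.547,-0.501,-0.12],"turn":[0,0,0],"claw":1},{"slide":[-0.547,-0.501,-0.12],"turn":[0,0,0],"claw":1},{"slide":[-0.547,-0.501,-0.12],"turn":[0,0,0],"claw":1},{"slide":[-0.547,-0.501,-0.12],"turn":[0,0,0],"claw":1},{"slide":[-0.547,-0.501,-0.12],"turn":[0,0,0],"claw":1},{"slide":[-0.547,-0.501,-0.12],"turn":[0,0,0],"claw":1},{"slide":[-0.547,-0.501,-0.12],"turn":[0,0,0],"claw":1},{"slide":[-0.547,-0.501,-0.12],"turn":[0,0,0],"claw":1}]'
python3 -m pendant '[{"slide":[0,0,0],"turn":[0,0,0],"claw":1},{"slide":[0,0,0],"turn":[0,0,0],"claw":1}]'
python3 - <<'E'
from h import *
s=manip.get_state();print(s['tcp_pos'],s['eef_rot'],s['joints'])
rows([(.566,-.035,.35),(.566,-.035,.225)])
E
```

```text
time: 1.6
tcp_pos: [0.5101, 0.066, 0.3512]
eef_rot: [3.141, -0.0, 2.815]
contact_force: [0.8, 0.3, -0.3]
opening: -0.0002
grip_force: 0.0
time: 1.85
tcp_pos: [0.5093, 0.0685, 0.3509]
eef_rot: [3.141, -0.001, 2.815]
contact_force: [-0.5, -0.1, -0.4]
opening: 0.0002
grip_force: 0.0
[0.50930361 0.06848076 0.35088021] [ 3.14146408e+00 -1.15806775e-03  2.81494108e+00] [-0.65672864 -0.01590492  0.46873087  1.59737429  0.0065033   1.55935306
  1.05601505]
[-0.087, -0.08, 0.001]
[-0.087, -0.08, 0.126]
```

```bash
python3 -m pendant '[{"slide":[-0.087,-0.08,0],"turn":[0,0,0],"claw":1},{"slide":[-0.087,-0.08,0],"turn":[0,0,0],"claw":1},{"slide":[-0.087,-0.08,0.06],"turn":[0,0,0],"claw":1},{"slide":[-0.087,-0.08,0.12],"turn":[0,0,0],"claw":1},{"slide":[-0.087,-0.08,0.125],"turn":[0,0,0],"claw":1},{"slide":[-0.087,-0.08,0.125],"turn":[0,0,0],"claw":1}]'
python3 - <<'E'
from h import *
P=[]
for th in np.r_[-.39,np.arange(-.25,1.03,.14)]:
    P.append(np.array([.787,.143,.225])+.27*np.array([-np.cos(th),np.sin(th),0])-.032*np.array([np.sin(th),np.cos(th),0]))
print(P[-1]);rows(P)
E
```

```text
time: 2.6
tcp_pos: [0.5672, -0.0344, 0.228]
eef_rot: [3.141, 0.002, 2.817]
contact_force: [0.3, -0.3, 0.4]
opening: 0.0
grip_force: 0.0
[0.61629899 0.35462505 0.225     ]
[0.031, 0.037, 0.003]
[0.058, 0.065, 0.003]
[0.08, 0.096, 0.003]
[0.097, 0.129, 0.003]
[0.11, 0.165, 0.003]
[0.118, 0.202, 0.003]
[0.12, 0.24, 0.003]
[0.117, 0.278, 0.003]
[0.109, 0.315, 0.003]
[0.096, 0.351, 0.003]
[0.078, 0.384, 0.003]
```

```bash
python3 -m pendant '[{"slide":[0.031,0.037,0.003],"turn":[0,0,0],"claw":1},{"slide":[0.058,0.065,0.003],"turn":[0,0,0],"claw":1},{"slide":[0.08,0.096,0.003],"turn":[0,0,0],"claw":1},{"slide":[0.097,0.129,0.003],"turn":[0,0,0],"claw":1},{"slide":[0.11,0.165,0.003],"turn":[0,0,0],"claw":1},{"slide":[0.118,0.202,0.003],"turn":[0,0,0],"claw":1},{"slide":[0.12,0.24,0.003],"turn":[0,0,0],"claw":1},{"slide":[0.117,0.278,0.003],"turn":[0,0,0],"claw":1},{"slide":[0.109,0.315,0.003],"turn":[0,0,0],"claw":1},{"slide":[0.096,0.351,0.003],"turn":[0,0,0],"claw":1},{"slide":[0.078,0.384,0.003],"turn":[0,0,0],"claw":1},{"slide":[0.078,0.384,0.003],"turn":[0,0,0],"claw":1}]'
python3 - <<'E'
from h import *
for n in('scene','side'):
    im,d=manip.camera(n);C=cloud(n,d);Z=C[...,2]
    m=(Z>.249)&(Z<.258)&(C[...,0]>.4)&(C[...,0]<.8)&(C[...,1]>.15)&(C[...,1]<.6)&(im.min(2)>90)
    P=C[m][:,:2].astype(np.float32);print(n,m.sum(),P.min(0),P.max(0)); d=cv2.fitLine(P,cv2.DIST_HUBER,0,.01,.01).ravel();print(d,np.arctan2(-d[1],d[0]))
    cv2.imwrite(f'pics/{n}1.png',im[:,:,::-1])
s=manip.get_state();print(s['joints'])
E
```

```text
time: 4.1
tcp_pos: [0.6173, 0.3563, 0.2254]
eef_rot: [3.139, 0.003, 2.818]
contact_force: [-0.6, 0.2, -0.9]
opening: -0.0001
grip_force: 0.0
scene 530 [0.6014948  0.15690987] [0.7875918  0.46547973]
[ 0.49821237 -0.86705506  0.6886207   0.32037535] 1.0492605
side 572 [0.5799675  0.15432464] [0.7790804  0.46648544]
[ 0.5158135  -0.8567009   0.67704     0.32006845] 1.0288393
[-0.80706796  0.46329732  0.36035023  1.30023871 -0.16052067  1.40307916
  0.78954434]
```

Run:
```python
from h import *
rows([(.52,.28,.24),(.455,-.015,.21)],R.from_euler('xyz',[np.pi,0,np.radians(176.2)]))
```

```text
[0.068, -0.101, -0.015]
[0.035, -0.401, 0.015]
turn [  0.11   0.14 -14.87]
```

```bash
python3 -m pendant '[{"slide":[0.03,-0.05,-0.015],"turn":[0,0,0],"claw":1},{"slide":[0.068,-0.101,-0.015],"turn":[0.1,0.1,-7],"claw":1},{"slide":[0.035,-0.401,0.015],"turn":[0.1,0.1,-14.87],"claw":-1},{"slide":[0.035,-0.401,0.015],"turn":[0.1,0.1,-14.87],"claw":-1},{"slide":[0.035,-0.401,0.015],"turn":[0.1,0.1,-14.87],"claw":-1},{"slide":[0.035,-0.401,0.015],"turn":[0.1,0.1,-14.87],"claw":-1},{"slide":[0.035,-0.401,0.015],"turn":[0.1,0.1,-14.87],"claw":-1},{"slide":[0.035,-0.401,0.015],"turn":[0.1,0.1,-14.87],"claw":-1},{"slide":[0.035,-0.401,0.015],"turn":[0.1,0.1,-14.87],"claw":-1},{"slide":[0.035,-0.401,0.015],"turn":[0.1,0.1,-14.87],"claw":-1},{"slide":[0.035,-0.401,0.015],"turn":[0.1,0.1,-14.87],"claw":-1}]'
python3 - <<'E'
from h import *
s=manip.get_state();print(s['joints'],s['dq'].round(3))
p=manip.camera_params('wrist');print(p)
im,d=manip.camera('wrist');cv2.imwrite('pics/w1.png',im[:,:,::-1]);np.savez('w1.npz',im=im,d=d,W=p['world_to_cam'])
C=cloud('wrist',d,p);Z=C[...,2]
for lo,hi in((.056,.064),(.047,.053)):
    m=(Z>lo)&(Z<hi)&(abs(C[...,0]-.46)<.06)&(abs(C[...,1]+.015)<.05)
    print(lo,m.sum())
    if m.sum()>20: P=C[m][:,:2].astype(np.float32);print(cv2.minAreaRect(P),np.median(Z[m]),np.argwhere(m).mean(0))
E
```

```text
time: 5.58
tcp_pos: [0.4541, -0.0145, 0.2085]
eef_rot: [-3.14, -0.002, 3.077]
contact_force: [0.3, 0.3, 0.3]
opening: 0.0854
grip_force: 0.0
[-0.61229122 -0.11874353  0.549198    1.95919643  0.06592993  1.28627343
  1.42091149] [ 0.003  0.003  0.005  0.001  0.003  0.001 -0.   ]
{'fovy': 65.70646984690485, 'cx': 281.69718174584375, 'cy': 210.59389379711644, 'world_to_cam': array([[ 6.49608618e-02,  9.97887808e-01, -9.72031051e-05,
        -1.55570489e-02],
       [-9.57988225e-01,  6.23361946e-02, -2.79951351e-01,
         4.66335200e-01],
       [-2.79353981e-01,  1.82790004e-02,  9.60014183e-01,
        -2.29209880e-01],
       [ 0.00000000e+00,  0.00000000e+00,  0.00000000e+00,
         1.00000000e+00]])}
0.056 1180
((0.45595240592956543, -0.016124006360769272), (0.04007211700081825, 0.040187034755945206), 86.0427017211914) 0.058785446153925086 [196.76779661 279.53983051]
0.047 569
((0.4554539918899536, -0.015860646963119507), (0.043945275247097015, 0.04334398731589317), 85.4505386352539) 0.04943037708692366 [191.72407733 279.80140598]
```

View pics/w1.png

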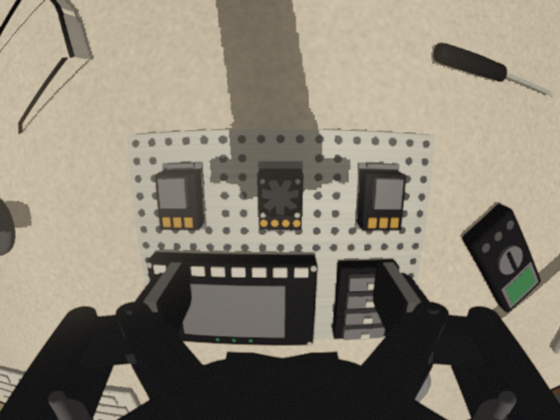

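The wrist view shows the fan at (280,196) with its terminals at (280,224), between the relays at (180,197) and (382,197). The board is clear of the lamp.

Run:
```python
from h import *
rows([(.4587,-.0162,.06),(.4587,-.0162,.0235)],R.from_euler('xyz',[np.pi,0,np.radians(176)]))
```

```text
[-0.005, -0.001, 0.148]
[-0.005, -0.001, 0.185]
turn [-0.1  -0.11  0.25]
```

```bash
python3 -m pendant '[{"slide":[-0.005,-0.001,0.05],"turn":[-0.1,-0.1,0.25],"claw":-1},{"slide":[-0.005,-0.001,0.1],"turn":[-0.1,-0.1,0.25],"claw":-1},{"slide":[-0.005,-0.001,0.15],"turn":[-0.1,-0.1,0.25],"claw":-1},{"slide":[-0.005,-0.001,0.17],"turn":[-0.1,-0.1,0.25],"claw":-1},{"slide":[-0.005,-0.001,0.185],"turn":[-0.1,-0.1,0.25],"claw":-1},{"slide":[-0.005,-0.001,0.185],"turn":[-0.1,-0.1,0.25],"claw":-1},{"slide":[-0.005,-0.001,0.185],"turn":[-0.1,-0.1,0.25],"claw":-1},{"slide":[-0.005,-0.001,0.185],"turn":[-0.1,-0.1,0.25],"claw":-1}]' 40
python3 -m pendant '[{"slide":[0,0,0],"turn":[0,0,0],"claw":1},{"slide":[0,0,0],"turn":[0,0,0],"claw":1},{"slide":[0,0,0],"turn":[0,0,0],"claw":1},{"slide":[0,0,0],"turn":[0,0,0],"claw":1},{"slide":[0,0,0],"turn":[0,0,0],"claw":1},{"slide":[0,0,0],"turn":[0,0,0],"claw":1},{"slide":[0,0,0],"turn":[0,0,0],"claw":1},{"slide":[0,0,0],"turn":[0,0,0],"claw":1}]' 40
```

```text
time: 6.62
tcp_pos: [0.4594, -0.017, 0.0243]
eef_rot: [3.14, 0.002, 3.07]
contact_force: [-0.3, -0.2, -0.3]
opening: 0.0853
grip_force: 0.0
time: 7.62
tcp_pos: [0.4589, -0.0171, 0.0237]
eef_rot: [3.141, 0.0, 3.07]
contact_force: [-0.5, 0.1, 5.6]
opening: 0.0436
grip_force: 42.3
```

```bash
python3 -m pendant '[{"slide":[0,0,-0.02],"turn":[0,0,0],"claw":1},{"slide":[0,0,-0.05],"turn":[0,0,0],"claw":1},{"slide":[0,0,-0.1],"turn":[0,0,0],"claw":1},{"slide":[0,0,-0.15],"turn":[0,0,0],"claw":1},{"slide":[0,0,-0.2],"turn":[0,0,0],"claw":1},{"slide":[0,0,-0.24],"turn":[0,0,0],"claw":1},{"slide":[0,0,-0.24],"turn":[0,0,0],"claw":1},{"slide":[0,0,-0.24],"turn":[0,0,0],"claw":1}]'
python3 - <<'E'
from h import *
s=manip.get_state();print(s['tcp_pos'],s['joints'])
p=manip.camera_params('wrist');im,d=manip.camera('wrist');W=im
C=cloud('wrist',d,p);r=R.from_euler('xyz',s['eef_rot']);L=r.inv().apply(C.reshape(-1,3)-s['tcp_pos']).reshape(C.shape)
# module in tool coords: fan top z about TCP-.038..; look for surfaces near
m=(abs(L[...,0])<.06)&(abs(L[...,1])<.021)&(L[...,2]>-.05)&(L[...,2]<.02)
P=L[m];print(m.sum(),np.percentile(P,[1,25,50,75,99],axis=0).round(4))
im,d=manip.camera('scene')
cv2.imwrite('pics/m2.png',cv2.resize(np.hstack([W,im]),(800,300))[:,:,::-1])
E
```

```text
time: 8.62
tcp_pos: [0.4576, -0.0173, 0.2618]
eef_rot: [-3.141, -0.002, 3.07]
contact_force: [-0.3, -0.2, -3.0]
opening: 0.0432
grip_force: 41.6
[ 0.45763877 -0.01733726  0.26178802] [-0.63501703 -0.14557963  0.56163688  1.87074909  0.07838417  1.39729297
  1.40728504]
13154 [[-0.0335 -0.0197 -0.0369]
 [-0.0042 -0.01   -0.035 ]
 [ 0.0102  0.0002 -0.032 ]
 [ 0.0224  0.0107 -0.0257]
 [ 0.0248  0.0202  0.002 ]]
```

View pics/m2.png

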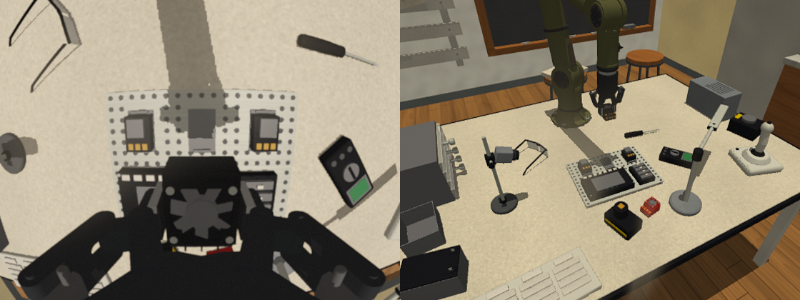

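The controller is held level in the gripper, its cradle is empty at (200,128), and the lamp is swung clear. I'll move over beside the inspection camera and measure it with the wrist camera.

Run:
```python
from h import *
rows([(.56,-.31,.42)])
```

```text
[-0.123, -0.285, -0.159]
```

```bash
python3 -m pendant '[{"slide":[-0.02,-0.05,-0.03],"turn":[0,0,0],"claw":1},{"slide":[-0.04,-0.1,-0.06],"turn":[0,0,0],"claw":1},{"slide":[-0.06,-0.14,-0.09],"turn":[0,0,0],"claw":1},{"slide":[-0.08,-0.19,-0.12],"turn":[0,0,0],"claw":1},{"slide":[-0.1,-0.24,-0.14],"turn":[0,0,0],"claw":1},{"slide":[-0.123,-0.285,-0.159],"turn":[0,0,0],"claw":1},{"slide":[-0.123,-0.285,-0.159],"turn":[0,0,0],"claw":1},{"slide":[-0.123,-0.285,-0.159],"turn":[0,0,0],"claw":1},{"slide":[-0.123,-0.285,-0.159],"turn":[0,0,0],"claw":1}]'
python3 - <<'E'
from h import *
s=manip.get_state();print(s['tcp_pos'],s['joints'])
p=manip.camera_params('wrist');im,d=manip.camera('wrist');np.savez('w2.npz',im=im,d=d,W=p['world_to_cam'])
C=cloud('wrist',d,p);r=R.from_euler('xyz',s['eef_rot']);L=r.inv().apply(C.reshape(-1,3)-s['tcp_pos']).reshape(C.shape)
m=(abs(L[...,0])<.025)&(abs(L[...,1])<.018)&(L[...,2]>-.05)&(L[...,2]<-.028)
v,u=np.nonzero(m);print(m.sum(),u.min(),u.max(),v.min(),v.max())
P=L[m];c=np.linalg.lstsq(np.c_[P[:,:2],np.ones(len(P))],P[:,2],rcond=None)[0];res=P[:,2]-np.c_[P[:,:2],np.ones(len(P))]@c
k=res<.0005;P=P[k];c=np.linalg.lstsq(np.c_[P[:,:2],np.ones(len(P))],P[:,2],rcond=None)[0];print('plane',c,res.std(),P.min(0),P.max(0))
Z=C[...,2];g=im.mean(2)
reg=(Z>.19)&(C[...,1]<-.3)&(C[...,1]>-.6)&(abs(C[...,0]-.48)<.08)
for nm,k in(('post',reg&(Z>.29)),('grey',reg&(g>75)&(Z<.285)),('dark',reg&(g<60)&(Z<.285)&(C[...,1]>-.41))):
    P=C[k];v,u=np.nonzero(k);print(nm,k.sum(),P.mean(0).round(4),P.min(0).round(4),P.max(0).round(4),u.min(),u.max(),v.min(),v.max())
cv2.imwrite('pics/w2.png',im[:,:,::-1])
E
```

```text
time: 9.85
tcp_pos: [0.561, -0.3087, 0.4217]
eef_rot: [3.139, -0.0, 3.072]
contact_force: [-0.5, 0.1, -1.2]
opening: 0.0433
grip_force: 41.8
[ 0.56097653 -0.30872508  0.42173219] [-0.15766456  0.37772226  0.92095213  1.14187921 -0.30485755  1.75707784
  2.17143566]
7846 230 330 248 343
plane [-0.00412747  0.0045868  -0.03488229] 0.0022391602801146663 [-0.01862512 -0.01799985 -0.03795769] [ 0.02313528  0.01799782 -0.03275412]
post 30895 [ 0.5448 -0.3327  0.4918] [ 0.4719 -0.4735  0.2902] [ 0.56   -0.3     0.5638] 0 559 0 419
grey 3586 [ 0.4826 -0.4228  0.2431] [ 0.46   -0.481   0.2112] [ 0.5182 -0.3728  0.2847] 107 213 99 160<stdin>:12: RuntimeWarning: Mean of empty slice.
  ret = um.true_divide(
Traceback (most recent call last):
ValueError: zero-size array to reduction operation minimum which has no identity
```

Run:
```python
from h import *
z=np.load('w2.npz');cv2.imwrite('pics/w2.png',cv2.resize(z['im'][70:190,80:240],None,fx=5,fy=5,interpolation=3)[:,:,::-1])
```

```text
(no output)
```

View pics/w2.png

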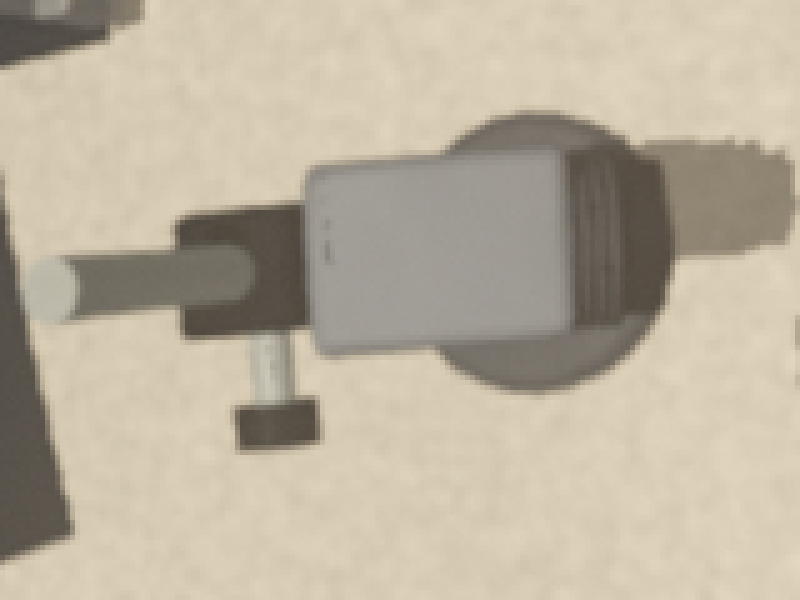

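The crop shows the camera head from above: post top at crop (52,290), grey top face with corners (305,168), (565,150), (572,330) and (320,355), and the barrel out to U=672. I'll fit the line of sight from these.

Run:
```python
from h import *
z=np.load('w2.npz');p=manip.camera_params('wrist');p['world_to_cam']=z['W'];im=z['im'];C=cloud('wrist',z['d'],p)
def reg(U0,U1,V0,V1): return C[70+V0//5:70+V1//5,80+U0//5:80+U1//5].reshape(-1,3)
P=reg(330,555,180,325);c=P.mean(0);n=np.linalg.svd(P-c)[2][2];n*=np.sign(n[2]);print('normal',n,'tilt',np.degrees(np.arccos(n[2])),'hyaw',np.degrees(np.arctan2(n[1],n[0])),c)
# corners on the top plane via rays
W=np.array(z['W']);o=np.linalg.inv(W)[:3,3]
def ray(U,V,q,n):
    d=pts('wrist',[80+U/5-.4,70+V/5-.4],[1.],p)[0]-o; return o+d*((q-o)@n)/(d@n)
K4=[ray(*k,c,n) for k in((305,168),(565,150),(572,330),(320,355))];print(np.round(K4,4))
e=[K4[1]-K4[0],K4[2]-K4[3]];print('yaw edges',[np.degrees(np.arctan2(v[1],v[0])) for v in e],[np.linalg.norm(v) for v in e],'widths',np.linalg.norm(K4[1]-K4[2]),np.linalg.norm(K4[0]-K4[3]))
pt=ray(52,290,np.array([0,0,.314]),np.array([0,0,1.]));print('post top',pt)
B=reg(585,660,165,315);B=B[B[:,2]>.15];print('barrel',B.mean(0),B.max(0))
mid=(K4[0]+K4[1]+K4[2]+K4[3])/4;print('head mid top',mid,'yaw post->mid',np.degrees(np.arctan2(*(mid-pt)[[1,0]])))
# barrel ridge: fit in lens frame
for yaw in(86,88):
    h=np.array([np.cos(np.radians(yaw)),np.sin(np.radians(yaw)),0]);t=np.radians(20)
    x=h*np.cos(t)-np.array([0,0,np.sin(t)]);zz=h*np.sin(t)+np.array([0,0,np.cos(t)]);y=np.cross(zz,x)
    Q=np.c_[B@x,B@y,B@zz];print(yaw,'barrel x max',Q[:,0].max(),'y',np.percentile(Q[:,1],[1,50,99]),'z max',np.percentile(Q[:,2],99),'top face z',(P@zz).mean(),(P@zz).std(),'headmid y',mid@y,'post y',pt@y)
    A=np.c_[2*Q[:,1:],np.ones(len(Q))];s=np.linalg.lstsq(A,(Q[:,1:]**2).sum(1),rcond=None)[0];print('circle',s[:2],np.sqrt(s[2]+s[0]**2+s[1]**2))
    zc=np.percentile(Q[:,2],99)-.017; 
    for hh in (.089,):
        xy=pt[:2]+hh*h[:2]; print('lens xy',xy,'z from axis',(zc-xy@zz[:2])/zz[2],'from barrel xmax',x*Q[:,0].max()+y*(mid@y)+zz*zc)
```

```text
normal [ 0.98757093 -0.15553871  0.02261323] tilt 88.70424694581932 hyaw -8.950348698951556 [ 0.48089744 -0.41502403  0.24942455]
[[ 0.492  -0.2964  0.5804]
 [ 0.4915 -0.3003  0.5769]
 [ 0.4909 -0.3084  0.5467]
 [ 0.4907 -0.309   0.552 ]]
yaw edges [np.float64(-97.80245262425287), np.float64(70.0458645319408)] [np.float64(0.005217741800197734), np.float64(0.005357814716733039)] widths 0.03131233984937417 0.031075124181140012
post top [ 0.47806139 -0.46639437  0.314     ]
barrel [ 0.48261425 -0.38250723  0.22892772] [ 0.49889361 -0.37458455  0.23629689]
head mid top [ 0.49125508 -0.30352196  0.56401835] yaw post->mid 85.36879439056803
86 barrel x max -0.39652629664444483 y [-0.5239228  -0.50811534 -0.49258833] z max 0.1007840019484268 top face z 0.10425491117237722 0.022684696203862535 headmid y -0.5112310264817663 post y -0.509430882601636
circle [-0.50784145  0.08443858] 0.0152257301200905
lens xy [ 0.48426972 -0.37761117] z from axis 0.2139702443827635 from barrel xmax [ 0.48599246 -0.37878083  0.21435119]
88 barrel x max -0.41270318402250705 y [-0.51142703 -0.49568381 -0.48006122] z max 0.0948127614427208 top face z 0.09826244905185791 0.022681580091206993 headmid y -0.501548581724763 post y -0.4940470961437773
circle [-0.49523687  0.07839542] 0.015265109085463151
lens xy [ 0.48116744 -0.37744859] z from axis 0.21399100306402458 from barrel xmax [ 0.48863733 -0.37848436  0.21427288]
```

Run:
```python
from h import *
z=np.load('w2.npz');p=manip.camera_params('wrist');p['world_to_cam']=z['W'];C=cloud('wrist',z['d'],p)
P=C[70+180//5:70+325//5,80+330//5:80+555//5].reshape(-1,3);P=P[(P[:,2]>.2)&(P[:,2]<.3)]
for _ in range(3):
    c=P.mean(0);n=np.linalg.svd(P-c,full_matrices=False)[2][2];n*=np.sign(n[2]);r=(P-c)@n;P=P[abs(r)<.003]
print(len(P),r.std(),n,'tilt',np.degrees(np.arccos(n[2])),'hyaw',np.degrees(np.arctan2(n[1],n[0])),c)
o=np.linalg.inv(z['W'])[:3,3]
def ray(U,V,q,n):
    d=pts('wrist',[80+U/5-.4,70+V/5-.4],[1.],p)[0]-o; return o+d*((q-o)@n)/(d@n)
K4=[ray(*k,c,n) for k in((305,168),(565,150),(572,330),(320,355))];print(np.round(K4,4))
e=[K4[1]-K4[0],K4[2]-K4[3]];print('yaw edges',[np.degrees(np.arctan2(v[1],v[0])) for v in e],[np.linalg.norm(v) for v in e],np.linalg.norm(K4[1]-K4[2]),np.linalg.norm(K4[0]-K4[3]))
mid=sum(K4)/4;pt=np.array([.47806,-.46639]);print(mid,np.degrees(np.arctan2(*(mid[:2]-pt)[::-1])))
yaw=np.radians(87);h=np.array([np.cos(yaw),np.sin(yaw),0]);t=np.radians(20);zz=h*np.sin(t)+np.array([0,0,np.cos(t)])
L=np.r_[pt,0]+.089*h
print('lens z if top face 20mm/22mm above axis',[(c@zz-k-L@zz)/zz[2] for k in(.02,.022)])
```

```text
1298 0.0007902600908969191 [0.01372233 0.34116372 0.93990373] tilt 19.964605041275515 hyaw 87.69668378692798 [ 0.48085754 -0.41552693  0.2479714 ]
[[ 0.4603 -0.4399  0.2571]
 [ 0.4632 -0.3904  0.2391]
 [ 0.5    -0.3923  0.2393]
 [ 0.498  -0.4409  0.2569]]
yaw edges [np.float64(86.61493225316939), np.float64(87.63107291819257)] [np.float64(0.05282060937439677), np.float64(0.05176971553719324)] 0.036885346618382935 0.03776686607272057
[ 0.48037748 -0.41588134  0.24810705] 87.37295440001972
lens z if top face 20mm/22mm above axis [np.float64(0.21283505515680126), np.float64(0.21070669961184943)]
```

```bash
cat > t.py <<'E'
from h import *
def target(lens=(.4824,-.3775,.2125),yaw=87.2):
    yaw=np.radians(yaw);t=np.radians(20);h=np.array([np.cos(yaw),np.sin(yaw),0]);k=np.array([0,0,1.])
    xm=-h*np.cos(t)+k*np.sin(t);zm=h*np.sin(t)+k*np.cos(t)
    return np.array(lens)-.1*xm-.035*xm-.0065*zm,R.from_matrix(np.c_[-xm,np.cross(zm,xm),-zm]),h
E
python3 - <<'E'
from t import *
p,r,h=target();print(p,r.as_euler('xyz'))
A=p+.05*h+np.array([0,0,.1]);rows([A,p],r)
E
```

```text
[ 0.48848841 -0.25301342  0.16021928] [3.14159265 0.34906585 1.52192711]
[0.077, 0.1, 0.162]
[0.076, 0.05, 0.262]
turn [ 15.59 -15.89  87.84]
```

```bash
python3 -m pendant '[{"slide":[0.01,0.02,0.01],"turn":[1.6,-1.6,8.8],"claw":1},{"slide":[0.02,0.03,0.03],"turn":[3.1,-3.2,17.6],"claw":1},{"slide":[0.03,0.05,0.05],"turn":[4.7,-4.8,26.4],"claw":1},{"slide":[0.04,0.07,0.07],"turn":[6.2,-6.4,35.1],"claw":1},{"slide":[0.05,0.08,0.09],"turn":[7.8,-7.9,43.9],"claw":1},{"slide":[0.06,0.09,0.11],"turn":[9.4,-9.5,52.7],"claw":1},{"slide":[0.07,0.1,0.13],"turn":[10.9,-11.1,61.5],"claw":1},{"slide":[0.077,0.1,0.145],"turn":[12.5,-12.7,70.3],"claw":1},{"slide":[0.077,0.1,0.155],"turn":[14,-14.3,79.1],"claw":1},{"slide":[0.077,0.1,0.162],"turn":[15.59,-15.89,87.84],"claw":1},{"slide":[0.077,0.1,0.162],"turn":[15.59,-15.89,87.84],"claw":1},{"slide":[0.077,0.1,0.162],"turn":[15.59,-15.89,87.84],"claw":1}]'
python3 - <<'E'
from t import *
s=manip.get_state();print(s['joints'])
p,r,h=target();rows([p+.03*h+np.array([0,0,.05]),p],r)
E
```

```text
time: 11.4
tcp_pos: [0.4912, -0.2048, 0.2606]
eef_rot: [-3.142, 0.349, 1.523]
contact_force: [0.8, -0.9, -1.3]
opening: 0.0435
grip_force: 41.8
[-0.75007013 -0.0264651   0.85747083  1.82068584  0.37980123  1.33402035
 -0.03007689]
[0.0, -0.0, 0.054]
[-0.011, -0.0, 0.111]
turn [0.01 0.01 0.04]
```

```bash
python3 -m pendant '[{"slide":[0,0,0.03],"turn":[0,0,0],"claw":1},{"slide":[0,0,0.054],"turn":[0,0,0],"claw":1},{"slide":[-0.004,0,0.075],"turn":[0,0,0],"claw":1},{"slide":[-0.008,0,0.095],"turn":[0,0,0],"claw":1},{"slide":[-0.011,0,0.111],"turn":[0,0,0],"claw":1},{"slide":[-0.011,0,0.111],"turn":[0,0,0],"claw":1},{"slide":[-0.011,0,0.111],"turn":[0,0,0],"claw":1},{"slide":[-0.011,0,0.111],"turn":[0,0,0],"claw":1}]'
python3 - <<'E'
from t import *
s=manip.get_state();p,r,h=target();rows([p],r);print(s['dq'].round(3))
O=[]
for n in('scene','side','wrist'):
    q=manip.camera_params(n);im,d=manip.camera(n);np.savez(n+'3.npz',im=im,d=d,W=q['world_to_cam'])
    if n=='wrist':O.append(cv2.resize(im,(400,300)));continue
    c=[q0 for q0 in (190,140)] if n=='scene' else None
    w=im[170:260,100:220] if n=='scene' else im[220:340,300:460]
    O.append(cv2.resize(w,(400,300),interpolation=3))
    C=cloud(n,d,q);L=R.from_matrix(r.as_matrix()).inv().apply(C.reshape(-1,3)-s['tcp_pos']).reshape(C.shape)
    # module frame: x=-Lx-.005 , y=Ly, z=-Lz+.0045
    M=np.stack([-L[...,0]-.005,L[...,1],-L[...,2]+.0045],-1)
    b=(abs(M[...,0])<.05)&(abs(M[...,1])<.03)&(M[...,2]<.05)&(M[...,2]>-.02);Q=M[b]
    print(n,b.sum(),np.percentile(Q,[1,10,50,90,99],axis=0).round(4).tolist() if b.sum() else '')
cv2.imwrite('pics/f3.png',np.vstack([np.hstack(O[:2]),np.hstack([O[2],O[2]*0])])[:,:,::-1])
E
```

```text
time: 12.4
tcp_pos: [0.4894, -0.2531, 0.1606]
eef_rot: [3.14, 0.35, 1.52]
contact_force: [1.3, 0.1, -2.7]
opening: 0.0433
grip_force: 41.7
[0.0, -0.001, 0.0]
turn [ 0.04  0.07 -0.09]
[-0.001  0.003  0.001  0.003  0.001 -0.002 -0.002]
scene 378 [[-0.0314, -0.024, 0.0007], [-0.0223, -0.0162, 0.005], [0.0089, 0.0153, 0.023], [0.0265, 0.025, 0.0406], [0.0279, 0.0298, 0.0482]]
side 660 [[-0.0262, -0.0294, 0.0021], [-0.0103, -0.024, 0.0086], [0.0121, -0.0027, 0.0274], [0.0293, 0.0175, 0.0414], [0.0309, 0.0256, 0.0471]]
```

View pics/f3.png

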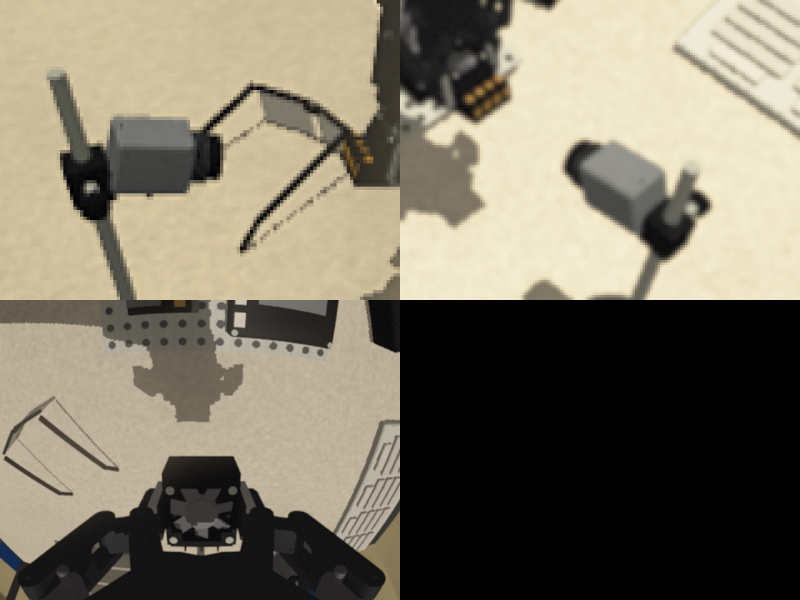

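The wrist view shows the fan up at (200,510) with the controller in the grip. The terminal face is at crop (355,155) in the scene view and (483,95) in the side view, facing the lens. The measured pose matches the target and everything is still and clear, so I'm handing in.

```bash
python3 -c "
from workcell import manip
print(manip.finish_job())"
```

```text
the job is handed in; nothing more can be done
None
```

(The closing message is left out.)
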